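Ready the filling spout over a plaster mould

ROBOT

A 7-joint arm with a two-finger parallel gripper is mounted at the origin on the work surface. World frame = base frame: x ahead of the robot, y to its left, z up, the work surface at z = 0. Lengths are in m, angles in rad, forces in N, time in s.
With the tool pointing down it reaches from about 0.4 to 0.85 m from the base axis. Payload 10.4 kg.
Tool frame: the origin (TCP) lies midway between the tips of the shut fingers; the grasp point (between the pads) lies 19 mm behind it (r.grasp_offset is the distance from the TCP to the grasp point, in m); x points along the fingers, y is the direction in which the jaws open and shut, and the axes are right-handed (so a half turn about x gives the same grasp; the last joint's range is limited). The gripper opens to 87 mm and grips with 3 to 60 N. Pads are 19 mm wide; open, the fingers measure 117 mm over their backs; the gripper's body (75 mm by 190 mm) begins 51 mm behind the grasp point.
Start: joints at [-1.158, 0.332, -0.065, 1.46, 0.022, 1.35, -0.088], TCP at [0.264, 0.567, 0.194] pointing down, gripper open.
Joint ranges: [-2.6, 2.6], [-0.5, 2.12], [-1.47, 1.34], [0.16, 2.42], [-1.27, 4.41], [0.06, 2.06], [-2.6, 2.6]. Speed limits (rad/s): [2.22, 2.22, 2.79, 2.79, 3.14, 3.14, 3.14].

INTERFACE

Orientations are given as a unit quaternion [x, y, z, w].
In Python, from bench import r, vision, close_job gives the robot as it stands. The module is installed in compiled form; this text tells all that it offers.
- The arm moves only by the shell command python3 -m pendant 'ROWS' [OPENING] [FORCE]. ROWS is text: rows parted by semicolons, each of 6 numbers parted by spaces: the shift along the tool's x, y, z in units of 0.25 m (1.0 is 0.25 m), then the turn, a rotation vector about the tool's x, y, z in units of 1.5 rad (1.0 is 1.5 rad). A call has 1 to 8 rows; each row is the pose to reach, as a shift and turn from the pose commanded when the call began, along the tool's axes at that moment; what a row does not reach only later rows make up. A row lasts 1/10 s, in which the tool goes at most 50 mm and 8.59 degrees, less where a joint would pass 70% of its speed; a pose out of reach is approached as far as the arm can. A call with a number of a shift or a turn outside -1 to 1 is refused whole. A call with a gripper value outside its range is refused whole. OPENING is the gripper command: -1 is shut, 1 is fully open, values between are in proportion, set as the call begins (- or left out, the last holds). The fingers move at their own pace and stop on an object; FORCE is the grip in N (left out, the last holds). Time passes only in rows, so rows that repeat a pose let the fingers close. It gives the time, the measured TCP pose, the force and the opening at its end, in the units of the state.
- r.read_state(): the state, without advancing time (a new reading comes with each control period).
- vision.camera(name): name is "scene" or "top"; returns (picture, depth): 480x640x3 uint8, blue, green, red; 480x640 float32, m along the optical axis (not along the pixel's ray), 0 where there is no reading.
- vision.get_calibration(name): a dict with "camera_matrix" (3x3 intrinsics, pixels), "rvec" (rotation vector, rad) and "tvec" (3), from world to camera coordinates, as OpenCV has them. Camera axes: x right, y down, z forward; pixel columns grow to the right and rows downward; lengths in m; the calibration is good to about 2 mm. A picture is of the moment at which its call begins. get_calibration takes no time and is no camera call.
- close_job(): hands the job in, once; it reports no verdict.
The state is a dict: "time": time; "joint_positions": joint angles; "joint_vel": joint speeds; "joint_torque": joint torques, N m; "ee_pos": TCP position; "eef_rot": TCP orientation; "ft_force": force on the tool from outside, world axes, zero at the start; "torque": the same for the moment, N m; "width": finger opening in m.
Only numpy, scipy, OpenCV 4.12 (cv2) and the standard library are available. Lean on these libraries where they do the work, as an engineer would, in place of code of your own. Each camera call takes 0.05 s, during which the arm holds its last target. There are 200 camera calls.

TASK

Get the slip filling stand ready for the next casting; the pump is still off. With one fingertip, push the swivelling spout round until its outlet is centred above the open pour hole of the plaster mould strapped with black bands, and only then push the red valve lever fully open, in line with the supply pipe. Grip nothing, and leave the moulds and everything else on the bench where they stand.

Things in the scene. Friction and masses are not known exactly. Their poses are not given: they have to be found in the camera images.
- spout (a joint): the swivelling spout, a level round steel pipe 22 mm in diameter, free to push on between 50 and 195 mm from its vertical swivel axis. Value in rad: 0 is the parked end stop, it grows as the spout turns clockwise seen from above, end stop at 2.05. Steady friction of 0.35 N m (2 N at 170 mm radius); stays where it is left
- pivot (a point): point on the spout's vertical swivel axis, at the height of the level pipe's axis (215 mm above the bench). The swivel head is 42 mm in diameter and its top is 242 mm above the bench
- outlet (a point): centre of the downward opening of the spout's brass nozzle (27 mm outside diameter), 150 mm above the bench, 225 mm from the swivel axis, where the pipe has bent down; it passes above all the moulds and turns with the spout. Pipe, downpipe and nozzle each have a rear side (towards the parked end; pushing there turns the spout clockwise) and a front side
- pour_hole (a point): centre of the round pour hole (64 mm diameter) in the top of the strapped mould, 125 mm above the bench. The mould always stands so that the spout can reach it (hole 225 mm from the swivel axis, give or take 7 mm)
- valve_lever (a joint): level lever of the quarter-turn ball valve on the supply pipe; red sleeve 78 mm long, 20 wide, 14 high. Turns about the vertical stem. Value in rad: 0 shut (crosswise to the pipe, pointing to the robot's side), grows clockwise seen from above, end stop 1.571 fully open (along the pipe, pointing away from the column). Steady friction of 0.35 N m (4 N at 85 mm radius); stays where it is left
- valve_stem (a point): point on the valve stem's vertical axis at the height of the middle of the red sleeve (135 mm above the bench). The supply pipe below (25 mm diameter, valve body 44 mm) tops out at 98 to 107 mm above the bench and is fixed
- lever_end (a point): outer end of the red sleeve, at mid height, 119 mm from the stem axis; the sleeve runs from 41 to 119 mm from it. Moves with the lever. Its rear side (facing the column while shut) is the one to push to open; the other is its front side
- stand: the fixed filling stand: steel column 34 mm in diameter on a 116 mm flange, with the supply pipe at 85 mm height leaving it to the robot's left, through the valve (175 mm from the column axis) and down into the bench at 265 mm. Origin on the bench at the column axis (below the pivot); z up
- strapped_mould: white plaster mould with an open pour hole, held by black rubber bands, two round its sides and two over its top beside the hole; loose, about 1.9 kg, 104 mm square, 125 mm high; origin at the centre of its underside. It must stay where it stands
- covered_mould: white plaster mould without bands, its hole covered by a round wooden disc; loose, 104 mm square, 137 mm high with the disc; origin at the centre of its underside
- open_mould: unstrapped plaster mould on a thin plywood board, its two halves stood 30 mm apart to dry; loose, 104 mm square, 122 mm high; origin at the centre of its underside. The three moulds stand in changing order side by side round the stand
- drip_tin: open steel tin, 80 mm diameter, 70 mm high, near the parked spout; loose; origin at its underside
- soap_bottle: green plastic bottle, 56 mm diameter, 150 mm high; loose; origin at its underside
- cast_cup: white cast mug, 76 mm diameter, 85 mm high; loose; origin at its underside
- brush: brush lying on the bench, 190 mm long; loose
- timer: small blue timer lying flat, 70 x 62 mm, 19 mm high; loose
- scraper: scraper lying on the bench, 200 mm long; loose
- mallet: mallet with a black head lying on the bench, 240 mm long; loose
Not all that is in view belongs to the job. What is shaped like the open_mould but pink is not meant.

How it is judged:
On the way, in this order (a step that is already met when the one before it is completed fails the run):
1. the spout stands still above the strapped mould's pour hole, the valve still shut (horizontal distance between outlet and pour_hole below 0.02 m and velocity of joint spout between -0.1 and 0.1 rad/s and value of joint valve_lever below 0.3 rad), for 0.3 s.
2. the valve is fully open with the spout still above the hole (horizontal distance between outlet and pour_hole below 0.02 m and value of joint valve_lever above 1.45 rad), for 0.2 s.
At the end, for the whole second after the job is handed in: The spout outlet is at rest within 20 mm (horizontally) of the centre of the strapped mould's pour hole, the valve lever is within 0.12 rad (7 degrees) of its fully open stop, and nothing else has been disturbed: moulds upright and within 10 mm, other loose things within 20 mm, of where they stood (all of step 2 and velocity of joint spout between -0.05 and 0.05 rad/s and velocity of joint valve_lever between -0.05 and 0.05 rad/s and distance of each of strapped_mould, covered_mould, open_mould from where it was at the start of the episode below 0.01 m and angle between each of strapped_mould, covered_mould, open_mould's own z axis and vertical below 0.05 rad and distance of each of drip_tin, soap_bottle, cast_cup, brush, timer, scraper, mallet from where it was at the start of the episode below 0.02 m); the robot touches nothing.
It fails at once if the spout or the lever is gripped (pressed by the fingers on both of its sides at once) ((contact force between the fingers and pipe_rear_side above 1 N and contact force between the fingers and pipe_front_side above 1 N) or (contact force between the fingers and downpipe_rear_side above 1 N and contact force between the fingers and downpipe_front_side above 1 N) or (contact force between the fingers and nozzle_rear_side above 1 N and contact force between the fingers and nozzle_front_side above 1 N) or (contact force between the fingers and lever_rear_side above 1 N and contact force between the fingers and lever_front_side above 1 N)).
It fails at once if the valve is opened while the spout is not over the strapped mould's pour hole (value of joint valve_lever above 0.4 rad and horizontal distance between outlet and pour_hole above 0.03 m).
It fails at once if a mould is shifted by more than 10 mm, lifted or tipped (distance of any of strapped_mould, covered_mould, open_mould from where it was at the start of the episode above 0.01 m or angle between any of strapped_mould, covered_mould, open_mould's own z axis and vertical above 0.1 rad).
It fails at once if another loose thing on the bench is lifted, carried or pushed more than 20 mm (distance of any of drip_tin, soap_bottle, cast_cup, brush, timer, scraper, mallet from where it was at the start of the episode above 0.02 m).
It also fails if it takes over 69 s, if anything falls off the work surface, if the arm or the gripper's body presses on something with over 40 N, if the wrist force passes 120 N, or if a joint passes its speed limit or range.

## Working session

There is one attempt and no reset: what is moved stays moved. The work goes in short steps, Python scripts to look and compute and a shell command to move; the robot and the scene stay as the last step left them, time stands still between calls to the robot, and variables do not carry over. Pictures are saved under pics/ and viewed, about 8 in all and at most 12, crops included, and the job is handed in when it is done.

```bash
mkdir -p pics
cat > h.py <<'E'
import numpy as np, cv2
from bench import r, vision
from scipy.spatial.transform import Rotation as R
def snap(n,f):
    p,d=vision.camera(n); cv2.imwrite(f'pics/{f}.png',p); np.save(f'pics/{f}.npy',d); return p,d
def cal(n):
    c=vision.get_calibration(n); return np.array(c["camera_matrix"]),R.from_rotvec(np.ravel(c["rvec"])).as_matrix(),np.ravel(c["tvec"])
def px2w(n,u,v,z=None,d=None):
    K,Rm,t=cal(n); ray=Rm.T@np.linalg.inv(K)@[u,v,1]; o=-Rm.T@t
    s=(z-o[2])/ray[2] if z is not None else d[int(v),int(u)]
    return o+s*ray
def w2px(n,p):
    K,Rm,t=cal(n); q=K@(Rm@np.array(p)+t); return q[:2]/q[2]
def totool(p):
    s=r.read_state(); return R.from_quat(s["eef_rot"]).inv().apply(np.array(p)-s["ee_pos"])/0.25
E
python3 - <<'E'
from h import *
s=r.read_state(); print(s["time"],s["ee_pos"],R.from_quat(s["eef_rot"]).as_matrix().round(3),s["width"])
for n in("scene","top"):
    snap(n,n+"0"); K,Rm,t=cal(n); print(n,(-Rm.T@t).round(3),Rm[2].round(2))
E
```

```text
0.0 [0.26364231 0.56617611 0.19332439] [[-0.001  0.422  0.907]
 [-0.001  0.907 -0.422]
 [-1.    -0.001  0.   ]] 0.08672915634663686
scene [ 1.425 -0.393  0.981] [-0.69  0.2  -0.7 ]
top [ 0.284 -0.156  1.687] [ 0.18  0.01 -0.98]
```

View pics/scene0.png

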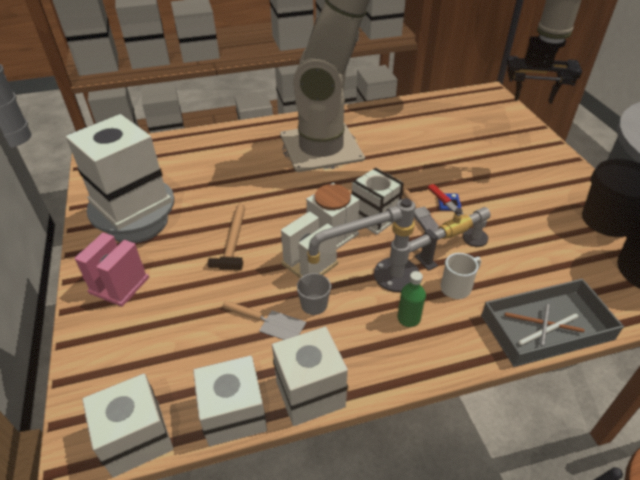

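View pics/top0.png

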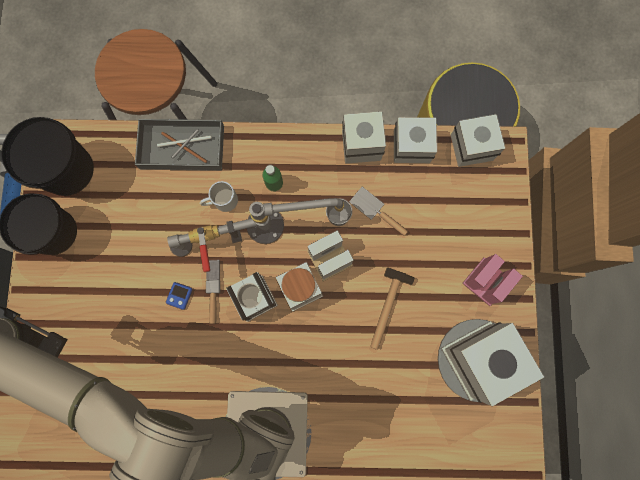

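Top view: the strapped mould, with its open hole and black bands, is at about (250,295). The covered mould is at (298,285) with its wooden disc, the open mould at (330,255), and the pink one at (493,280) is not meant. The moulds along the far edge at (365,133), (417,137) and (480,138), and the one at (500,365), lie outside the spout's reach. The pivot is near (260,210), the spout end near (340,207) and the red lever at (205,258). I'll confirm these in a crop.

Run:
```python
from h import *
p=cv2.imread('pics/top0.png'); c=cv2.resize(p[180:330,160:360],None,fx=4,fy=4,interpolation=cv2.INTER_CUBIC); cv2.imwrite('pics/c0.png',c)
```

```text
(no output)
```

View pics/c0.png

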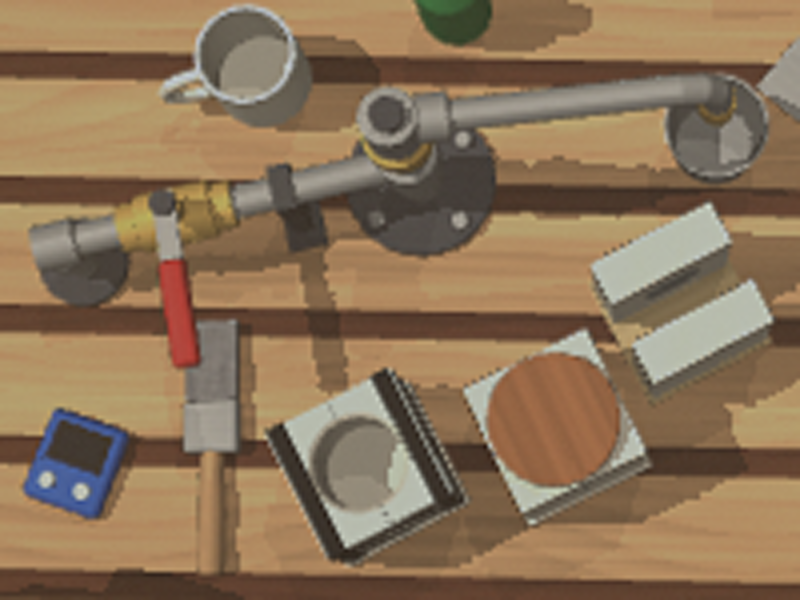

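The crop confirms it: the strapped mould's open hole is at crop (360,463), the pivot head top at (387,112), the pipe runs from (450,110) to (715,90), the stem is at (162,203) and the lever end at (184,363).

```bash
cat > m.py <<'E'
from h import *
d=np.load('pics/top0.npy')
f=lambda u,v:((u+.5)/4-.5+160,(v+.5)/4-.5+180)
def P(u,v,z): return px2w('top',*f(u,v),z=z)
E
python3 - <<'E'
from m import *
for n,u,v,z in [('pivot',387,112,.242),('pipe1',460,110,.215),('pipe2',660,91,.215),('pipeend',718,90,.215),('hole',360,463,.125),('corners',270,430,.125),('',387,370,.125),('',463,497,.125),('',340,560,.125),('stem',162,203,.14),('leverend',184,363,.142),('leverstart',173,262,.142),('clampbracket',280,180,.1),('bracket2',310,245,.02)]:
    uu,vv=f(u,v); print(n,P(u,v,z).round(4),'depth:',px2w('top',uu,vv,d=d).round(4))
pv=P(387,112,.242);h=P(360,463,.125);pe=P(660,91,.215)
print(np.linalg.norm((h-pv)[:2]))
a=lambda q:np.degrees(np.arctan2(*(q-pv)[1::-1])); print(a(pe),a(h))
# height map around stand: max z grid 
vv,uu=np.mgrid[150:340,150:380]; K,Rm,t=cal('top')
ray=np.stack([uu,vv,np.ones_like(uu)],-1).reshape(-1,3)@np.linalg.inv(K).T*d[150:340,150:380].reshape(-1,1)
W=(ray-t)@Rm
s=W[(W[:,2]>.225)]; print('head pts',len(s),s.mean(0))
red=cv2.imread('pics/top0.png')[150:340,150:380].reshape(-1,3).astype(int); m=(red[:,2]>130)&(red[:,1]<70)&(red[:,0]<70)
q=W[m]; print('red',len(q),q.mean(0),np.ptp(q,0)); q=q-q.mean(0); w=np.linalg.svd(q[:,:2])[2][0]; print(w)
E
```

```text
pivot [0.6112 0.0231 0.242 ] depth: [0.611  0.0229 0.2429]
pipe1 [ 0.6196 -0.0232  0.215 ] depth: [ 0.6172 -0.0241  0.2254]
pipe2 [ 0.6354 -0.1589  0.215 ] depth: [ 0.6324 -0.1588  0.2275]
pipeend [ 0.6369 -0.1983  0.215 ] depth: [ 0.6367 -0.1983  0.2159]
hole [0.3855 0.0462 0.125 ] depth: [0.3905 0.0563 0.047 ]
corners [0.4073 0.1104 0.125 ] depth: [0.4077 0.1112 0.1205]
 [0.4511 0.03   0.125 ] depth: [0.4513 0.0301 0.1237]
 [ 0.3632 -0.0267  0.125 ] depth: [ 0.368  -0.0189  0.0302]
 [0.3182 0.0573 0.125 ] depth: [0.3188 0.061  0.0975]
stem [0.5651 0.1925 0.14  ] depth: [0.5646 0.1919 0.143 ]
leverend [0.4515 0.17   0.142 ] depth: [0.4523 0.1716 0.1342]
leverstart [0.5227 0.1818 0.142 ] depth: [0.523  0.1823 0.1399]
clampbracket [0.5911 0.1165 0.1   ] depth: [0.5896 0.1153 0.1074]
bracket2 [0.5566 0.1049 0.02  ] depth: [ 0.5603  0.1085 -0.0026]
0.22688075095875326
-82.40058960382856 174.13602171316518
head pts 610 [ 0.52662123 -0.06587103  0.62554055]
red 110 [0.48567227 0.17251716 0.15588055] [0.23953122 0.34584238 1.55303693]
[-0.6583054  -0.75275096]
```

```bash
python3 -m pendant '-.5 0 0 0 0 0;-.5 0 0 -.29 0 0;-.5 0 0 -.29 0 0;-.5 -.55 .8 -.29 0 0;-.5 -.55 .8 -.29 0 0;-.5 -.55 .8 -.29 0 0;-.5 -.55 .8 -.29 0 0;-.5 -.55 .8 -.29 0 0' -1 20; python3 -c "
from h import *
s=r.read_state();print(s['joint_positions'],R.from_quat(s['eef_rot']).as_matrix().round(3)); print(totool([.675,-.105,.32]))"
```

```text
time: 0.9
ee_pos: [0.3883, 0.3547, 0.319]
eef_rot: [0.001, 0.707, -0.001, 0.707]
ft_force: [0.8, 1.0, 0.4]
width: 0.0309
[-0.8526036   0.07481798  0.02703566  1.50883944 -0.00184616  1.55818238
  0.74279099] [[-0.     0.002  1.   ]
 [-0.     1.    -0.002]
 [-1.    -0.    -0.   ]]
[-0.00341753 -1.83622587  1.15135999]
```

```bash
python3 -m pendant '0 -1 .9 0 0 0;0 -1 .9 0 0 0;0 -1 .9 0 0 0;0 -1 .9 0 0 0;0 -1 .9 0 0 0;0 -1 .9 0 0 0;0 -1 .9 0 0 0;0 -1 .9 0 0 0' ; python3 -m pendant '0 -.8 .25 0 0 0;0 -.8 .25 0 0 0;0 -.8 .25 0 0 0;0 -.8 .25 0 0 0;0 -.8 .25 0 0 0;0 -.8 .25 0 0 0;0 -.8 .25 0 0 0'; python3 -c "
from h import *
s=r.read_state();print(s['ee_pos'],totool([.675,-.105,.205]))"
```

```text
time: 1.7
ee_pos: [0.614, 0.1013, 0.3179]
eef_rot: [0.002, 0.707, -0.004, 0.707]
ft_force: [-0.3, -0.9, -0.2]
width: 0.0004
time: 2.4
ee_pos: [0.6742, -0.0909, 0.3188]
eef_rot: [0.0, 0.707, 0.001, 0.707]
ft_force: [0.4, 0.4, -0.6]
width: 0.0008
[ 0.67421086 -0.09089093  0.31879768] [ 0.45512146 -0.05698118  0.00334597]
```

```bash
python3 -m pendant '0 -.15 .03 0 0 0;.45 -.15 .03 0 0 0;.45 -.15 .03 0 0 0;.45 -.15 .03 0 0 0;.45 -.15 .03 0 0 0'
python3 - <<'E'
from h import *
p,d=snap('top','t1'); cv2.imwrite('pics/c1.png',cv2.resize(p[150:330,160:380],None,fx=3,fy=3,interpolation=cv2.INTER_CUBIC))
E
```

```text
time: 2.9
ee_pos: [0.681, -0.1276, 0.2055]
eef_rot: [-0.0, 0.708, 0.001, 0.706]
ft_force: [-0.9, 0.0, 0.7]
width: 0.0004
```

View pics/c1.png

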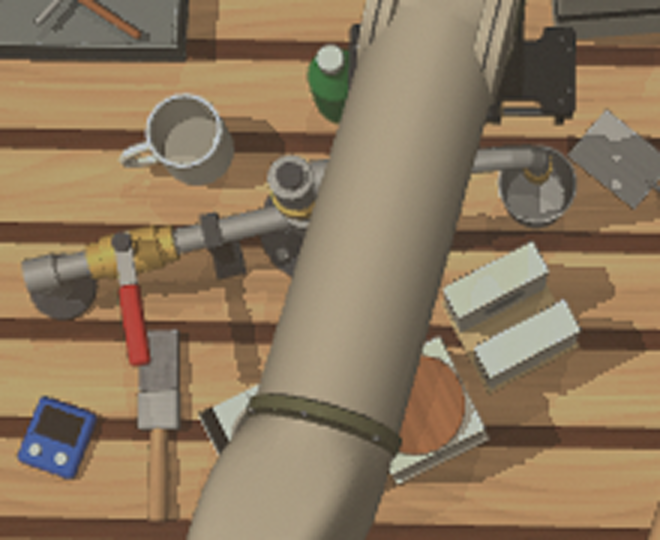

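The fingertip is beyond the pipe on its rear side, the spout has not moved, and everything is still in place. I'll compute the arc waypoints.

```bash
cat > arc.py <<'E'
from h import *
pv=np.array([.6112,.0231]); hole=np.array([.3855,.0455])
def tcp(phi,rho=.14):
    u=np.array([np.cos(phi),np.sin(phi)]); t=np.array([np.sin(phi),-np.cos(phi)])
    return pv+rho*u-t*(.011+.0095*abs(t[0])+.015*abs(t[1]))
v=hole-pv; phiT=np.arctan2(v[1],v[0])-2*np.pi
E
python3 - <<'E'
from arc import *
print(np.degrees(phiT)); s=r.read_state()['ee_pos']
for d in list(range(-83,-180,-8))+[-180,np.degrees(phiT)]:
    q=tcp(np.radians(d)); print(round(d,1),q.round(3),'y,z units',((q-s[:2])/.25)[::-1].round(2))
E
```

```text
-185.66786136286038
-83 [ 0.65  -0.113] y,z units [ 0.06 -0.13]
-91 [ 0.63  -0.117] y,z units [ 0.04 -0.21]
-99 [ 0.612 -0.119] y,z units [ 0.04 -0.28]
-107 [ 0.594 -0.118] y,z units [ 0.04 -0.35]
-115 [ 0.576 -0.115] y,z units [ 0.05 -0.43]
-123 [ 0.558 -0.109] y,z units [ 0.08 -0.5 ]
-131 [ 0.54  -0.101] y,z units [ 0.11 -0.57]
-139 [ 0.524 -0.09 ] y,z units [ 0.15 -0.63]
-147 [ 0.509 -0.077] y,z units [ 0.2  -0.69]
-155 [ 0.496 -0.062] y,z units [ 0.27 -0.74]
-163 [ 0.486 -0.045] y,z units [ 0.33 -0.79]
-171 [ 0.477 -0.026] y,z units [ 0.41 -0.82]
-179 [ 0.472 -0.006] y,z units [ 0.49 -0.84]
-180 [ 0.471 -0.003] y,z units [ 0.5  -0.84]
-185.7 [0.469 0.01 ] y,z units [ 0.55 -0.85]
```

```bash
python3 -m pendant '0 .06 -.08 0 0 0;0 .06 -.13 0 0 0;0 .04 -.18 0 0 0;0 .04 -.23 0 0 0;0 .04 -.28 0 0 0;0 .04 -.33 0 0 0;0 .05 -.38 0 0 0;0 .05 -.43 0 0 0'
python3 - <<'E'
from arc import *
s=r.read_state()['ee_pos']
for d in (-123,-131,-139,-147,-155,-163,-171,-177):
    q=tcp(np.radians(d)); print(d,'y,z units',((q-s[:2])/.25)[::-1].round(2))
p,d=snap('scene','s1'); cv2.imwrite('pics/cs1.png',cv2.resize(p[130:330,250:510],None,fx=3,fy=3,interpolation=cv2.INTER_CUBIC))
E
```

```text
time: 3.75
ee_pos: [0.5756, -0.1171, 0.2105]
eef_rot: [0.0, 0.705, 0.0, 0.709]
ft_force: [0.3, -1.1, 1.0]
width: 0.0003
-123 y,z units [ 0.03 -0.07]
-131 y,z units [ 0.06 -0.14]
-139 y,z units [ 0.11 -0.21]
-147 y,z units [ 0.16 -0.26]
-155 y,z units [ 0.22 -0.32]
-163 y,z units [ 0.29 -0.36]
-171 y,z units [ 0.37 -0.39]
-177 y,z units [ 0.43 -0.41]
```

View pics/cs1.png

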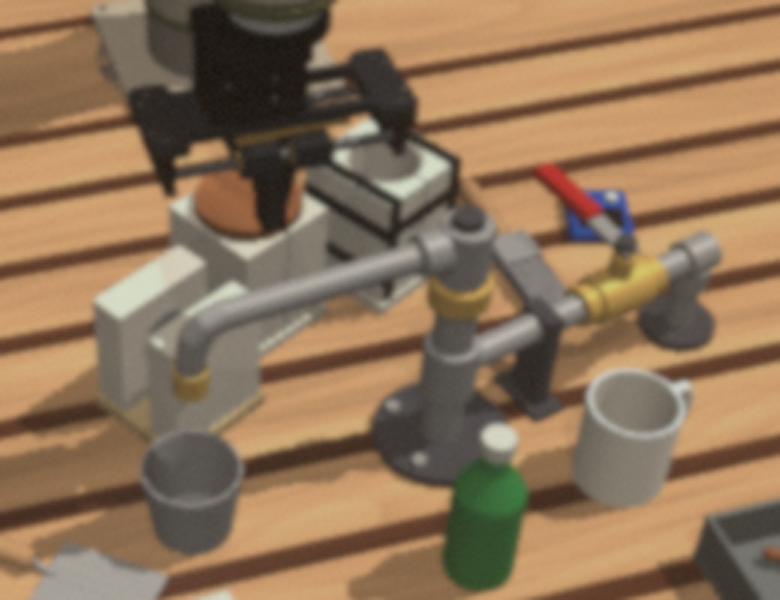

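The picture shows the spout still parked, with the nozzle at crop (190,383), while the finger tip at (270,230) is already on the robot side of the pipe. It passed the pipe without turning it, so I'll check the geometry.

Run:
```python
from arc import *
s=r.read_state(); print(s['ee_pos'],s['ft_force'],s['joint_positions'].round(3) if hasattr(s['joint_positions'],'round') else s['joint_positions'])
c=lambda q:((w2px('scene',q)-[250,130])*3).round()
print('tcp',c(s['ee_pos']),'tcp+3cm',c(np.array(s['ee_pos'])+[0,0,.03]))
print('outlet',c([.635,-.2,.150]),'pivottop',c([.6112,.0231,.242]),'pipe mid',c([.626,-.1,.215]))
d=np.load('pics/s1.npy')
for u,v in [(270,220),(270,200),(270,170),(280,285),(468,215)]: print(u,v,px2w('scene',250+u/3,130+v/3,d=d).round(3))
```

```text
[ 0.57416396 -0.11776998  0.21071844] [ 1.46040159 -1.37221546  1.21490663] [-0.202  0.236  0.39   1.569 -0.093  1.349  1.768]
tcp [266. 250.] tcp+3cm [266. 220.]
outlet [182. 385.] pivottop [464. 215.] pipe mid [310. 286.]
270 220 [ 0.583 -0.118  0.247]
270 200 [ 0.587 -0.12   0.27 ]
270 170 [ 0.614 -0.129  0.318]
280 285 [ 0.629 -0.124  0.225]
468 215 [0.615 0.025 0.244]
```

Run:
```python
from arc import *
d=np.load('pics/s1.npy'); p=cv2.imread('pics/s1.png')
for u in (335,337,339,341,343,345):
    print(u,[tuple(px2w('scene',u,v,d=d).round(3)) for v in range(202,212,2)])
cv2.imwrite('pics/cs2.png',cv2.resize(p[150:240,290:400],None,fx=7,fy=6,interpolation=cv2.INTER_CUBIC))
```

```text
335 [(np.float64(0.566), np.float64(-0.124), np.float64(0.239)), (np.float64(0.455), np.float64(-0.089), np.float64(0.137)), (np.float64(0.464), np.float64(-0.092), np.float64(0.138)), (np.float64(0.464), np.float64(-0.092), np.float64(0.131)), (np.float64(0.465), np.float64(-0.092), np.float64(0.125))]
337 [(np.float64(0.584), np.float64(-0.125), np.float64(0.253)), (np.float64(0.584), np.float64(-0.125), np.float64(0.248)), (np.float64(0.58), np.float64(-0.124), np.float64(0.239)), (np.float64(0.461), np.float64(-0.085), np.float64(0.127)), (np.float64(0.469), np.float64(-0.088), np.float64(0.128))]
339 [(np.float64(0.588), np.float64(-0.122), np.float64(0.256)), (np.float64(0.587), np.float64(-0.121), np.float64(0.249)), (np.float64(0.588), np.float64(-0.122), np.float64(0.245)), (np.float64(0.464), np.float64(-0.081), np.float64(0.129)), (np.float64(0.468), np.float64(-0.082), np.float64(0.126))]
341 [(np.float64(0.584), np.float64(-0.116), np.float64(0.252)), (np.float64(0.583), np.float64(-0.115), np.float64(0.245)), (np.float64(0.583), np.float64(-0.115), np.float64(0.239)), (np.float64(0.461), np.float64(-0.075), np.float64(0.125)), (np.float64(0.468), np.float64(-0.077), np.float64(0.124))]
343 [(np.float64(0.583), np.float64(-0.111), np.float64(0.249)), (np.float64(0.584), np.float64(-0.111), np.float64(0.245)), (np.float64(0.583), np.float64(-0.111), np.float64(0.238)), (np.float64(0.464), np.float64(-0.071), np.float64(0.127)), (np.float64(0.464), np.float64(-0.07), np.float64(0.119))]
345 [(np.float64(0.586), np.float64(-0.107), np.float64(0.251)), (np.float64(0.585), np.float64(-0.107), np.float64(0.245)), (np.float64(0.585), np.float64(-0.107), np.float64(0.239)), (np.float64(0.462), np.float64(-0.064), np.float64(0.123)), (np.float64(0.463), np.float64(-0.065), np.float64(0.118))]
```

View pics/cs2.png

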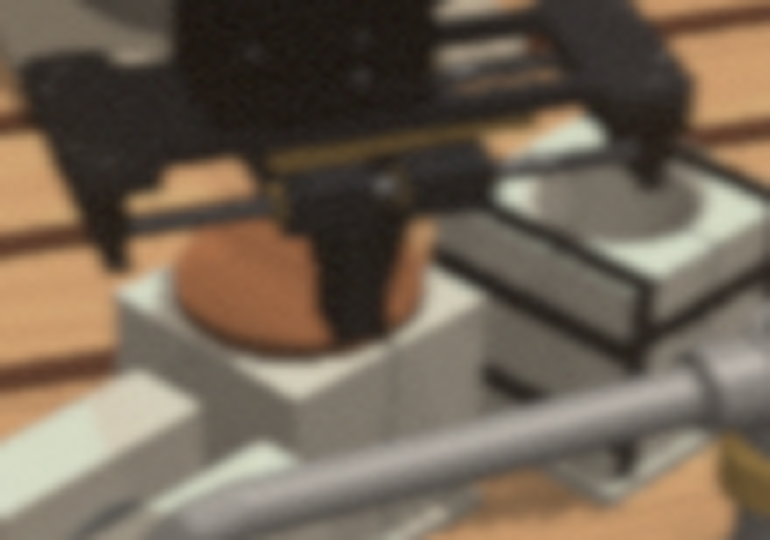

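The finger's actual tip by depth is at z≈0.236, while the reported TCP is at 0.211. So the true tip is about 25 mm higher than reported, and it slid above the pipe, whose top is at 0.226. I'll go back over and set it about 30 mm lower.

```bash
python3 -m pendant '-.15 0 0 0 0 0;-.15 0 .2 0 0 0;-.15 0 .43 0 0 0;-.15 0 .43 0 0 0;0 0 .43 0 0 0;.13 0 .43 0 0 0;.13 0 .43 0 0 0;.13 0 .43 0 0 0'
python3 - <<'E'
from arc import *
d=np.load('pics/s1.npy'); print('body tip',px2w('scene',306,190,d=d).round(3),px2w('scene',383,178,d=d).round(3), r.grasp_offset)
p,d=snap('scene','s2'); s=r.read_state()
for u in np.arange(-4,8,2)+int(round(w2px('scene',s['ee_pos'])[0])):
    col=[px2w('scene',u,v,d=d) for v in range(170,250)]; z=[q for q in col if np.hypot(*(q-s['ee_pos'])[:2])<.03]
    print(u,min(z,key=lambda q:q[2]).round(3) if z else None)
print(s['ee_pos'])
E
```

```text
time: 4.6
ee_pos: [0.6826, -0.1175, 0.1768]
eef_rot: [0.0, 0.706, -0.0, 0.708]
ft_force: [0.7, 0.4, 1.3]
width: 0.0003
body tip [ 0.609 -0.199  0.322] [ 0.609 -0.033  0.317] 0.0187
349 [ 0.67  -0.124  0.206]
351 [ 0.688 -0.125  0.208]
353 [ 0.691 -0.122  0.21 ]
355 [ 0.69  -0.117  0.208]
357 [ 0.69  -0.113  0.207]
359 [ 0.694 -0.11   0.21 ]
[ 0.6830593  -0.11777271  0.17764546]
```

```bash
python3 -m pendant '.05 0 -.05 0 0 0;.05 0 -.12 0 0 0;.05 0 -.17 0 0 0;.05 0 -.22 0 0 0;.05 0 -.27 0 0 0;.05 0 -.32 0 0 0;.05 0 -.37 0 0 0;.05 .01 -.42 0 0 0'
python3 - <<'E'
from arc import *
s=r.read_state()['ee_pos']
for d in (-115,-123,-131,-139,-147,-155,-163,-171,-177):
    q=tcp(np.radians(d)); print(d,'y,z units',((q-s[:2])/.25)[::-1].round(2))
p,d=snap('scene','s3'); cv2.imwrite('pics/cs3.png',cv2.resize(p[130:330,250:510],None,fx=3,fy=3,interpolation=cv2.INTER_CUBIC))
E
```

```text
time: 5.45
ee_pos: [0.5787, -0.1154, 0.1654]
eef_rot: [0.0, 0.705, -0.0, 0.71]
ft_force: [4.1, -0.2, 1.4]
width: 0.0009
-115 y,z units [ 0.   -0.01]
-123 y,z units [ 0.03 -0.08]
-131 y,z units [ 0.06 -0.15]
-139 y,z units [ 0.1  -0.22]
-147 y,z units [ 0.15 -0.28]
-155 y,z units [ 0.21 -0.33]
-163 y,z units [ 0.28 -0.37]
-171 y,z units [ 0.36 -0.41]
-177 y,z units [ 0.42 -0.42]
```

View pics/cs3.png

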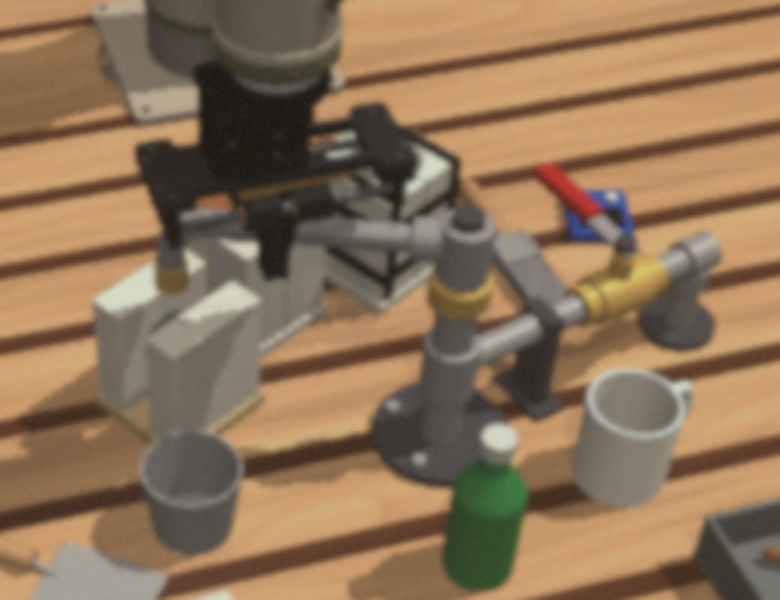

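The finger at (275,240) is now pushing the rear side and the spout has swung over the open mould, with the nozzle at (172,280). Nothing is disturbed. I'll carry on along the arc, slowing before the end.

```bash
python3 -m pendant '0 .02 -.07 0 0 0;0 .04 -.11 0 0 0;0 .06 -.16 0 0 0;0 .09 -.20 0 0 0;0 .12 -.24 0 0 0;0 .15 -.28 0 0 0;0 .18 -.31 0 0 0;0 .21 -.33 0 0 0'; python3 -m pendant '0 .04 -.02 0 0 0;0 .07 -.04 0 0 0;0 .10 -.06 0 0 0;0 .12 -.07 0 0 0;0 .14 -.075 0 0 0;0 .15 -.08 0 0 0;0 .15 -.08 0 0 0'
python3 - <<'E'
from arc import *
s=r.read_state()['ee_pos']
for d in (-171,-177,-180,np.degrees(phiT)):
    q=tcp(np.radians(d)); print(d,'y,z units',((q-s[:2])/.25)[::-1].round(2))
p,d=snap('scene','s4'); a=p[130:300,270:470]
p2,d2=snap('top','t4'); b=p2[180:350,160:360]
cv2.imwrite('pics/c4.png',cv2.resize(np.hstack([a,b]),None,fx=2,fy=2.5,interpolation=cv2.INTER_CUBIC))
E
```

```text
time: 6.3
ee_pos: [0.4935, -0.062, 0.1617]
eef_rot: [0.0, 0.707, -0.0, 0.707]
ft_force: [2.8, -1.6, 2.4]
width: 0.0003
time: 7.0
ee_pos: [0.4741, -0.0246, 0.1615]
eef_rot: [0.0, 0.707, 0.0, 0.707]
ft_force: [0.2, -0.3, -0.7]
width: 0.0005
-171 y,z units [-0.    0.01]
-177 y,z units [ 0.06 -0.01]
-180 y,z units [ 0.09 -0.01]
-185.66786136286038 y,z units [ 0.14 -0.02]
```

View pics/c4.png

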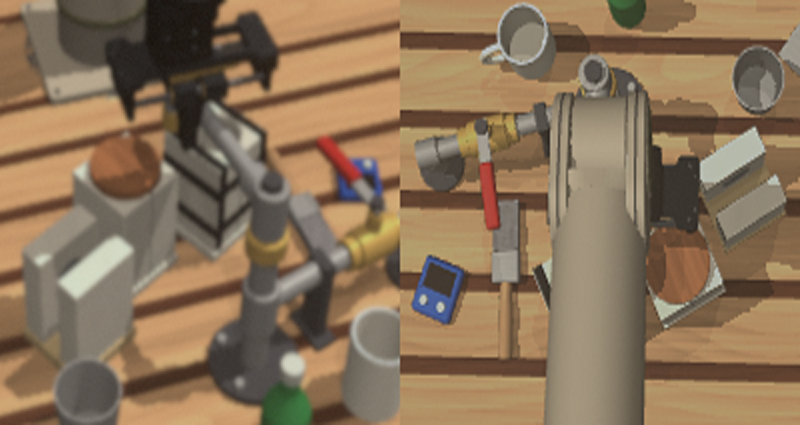

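The spout is now near the strapped mould and slightly short of it: the pipe at left-crop (240,155) points to the gripper, and the nozzle is just left of the hole. I'll fit the pipe direction from depth.

```bash
cat > ang.py <<'E'
from arc import *
def pipe(d,lo=.035,hi=.11):
    K,Rm,t=cal('scene'); vv,uu=np.mgrid[130:260,300:450]
    W=(np.stack([uu,vv,0*uu+1],-1).reshape(-1,3)@np.linalg.inv(K).T*d[130:260,300:450].reshape(-1,1)-t)@Rm
    rel=W[:,:2]-pv; a=np.hypot(*rel.T)
    m=(W[:,2]>.217)&(W[:,2]<.232)&(a>lo)&(a<hi)&(rel[:,0]<0)
    q=W[m]; v=rel[m]; w=np.degrees(np.arctan2(v[:,1],v[:,0])%(2*np.pi))
    print('n',len(q),'median ang',np.median(w),'by radius',[(round(x,3),round(float(np.median(w[np.abs(a[m]-x)<.01])),1)) for x in (.05,.07,.09,.105) if (np.abs(a[m]-x)<.01).any()],'target',np.degrees(phiT)+360)
E
python3 - <<'E'
from ang import *
pipe(np.load('pics/s4.npy'))
E
```

```text
n 184 median ang 190.55949431667517 by radius [(0.05, 190.8), (0.07, 190.9), (0.09, 190.4), (0.105, 190.3)] target 174.33213863713962
```

```bash
python3 -m pendant '0 .03 0 0 0 0;0 .06 -.01 0 0 0;0 .09 -.01 0 0 0;0 .11 -.02 0 0 0;0 .13 -.02 0 0 0;0 .14 -.02 0 0 0;0 .14 -.02 0 0 0;0 .14 -.02 0 0 0'
python3 - <<'E'
from ang import *
p,d=snap('scene','s5'); pipe(d)
E
python3 -m pendant '0 -.3 0 0 0 0;0 -.3 0 0 0 0;-.4 -.3 0 0 0 0;-.4 -.3 0 0 0 0;-.4 -.8 .3 0 0 0;-.4 -.8 .3 0 0 0;-.4 -.8 .3 0 0 0;-.4 -.8 .3 0 0 0';python3 - <<'E'
from ang import *
p,d=snap('scene','s6'); pipe(d,hi=.19)
p2,d2=snap('top','t6'); np.save('pics/t6.npy',d2)
cv2.imwrite('pics/c6.png',cv2.resize(p2[180:330,160:360],None,fx=4,fy=4,interpolation=cv2.INTER_CUBIC))
E
```

```text
time: 7.9
ee_pos: [0.4694, 0.0103, 0.1616]
eef_rot: [0.0, 0.707, 0.0, 0.707]
ft_force: [0.6, -0.5, -0.5]
width: 0.0003
n 173 median ang 175.7923300527383 by radius [(0.05, 174.6), (0.07, 175.4), (0.09, 175.8), (0.105, 175.8)] target 174.33213863713962
time: 8.75
ee_pos: [0.5447, -0.1956, 0.2602]
eef_rot: [0.001, 0.708, -0.003, 0.706]
ft_force: [-1.2, 1.0, 0.1]
width: 0.0006
n 355 median ang 176.01439441978727 by radius [(0.05, 175.0), (0.07, 174.9), (0.09, 176.8), (0.105, 176.9)] target 174.33213863713962
```

View pics/c6.png

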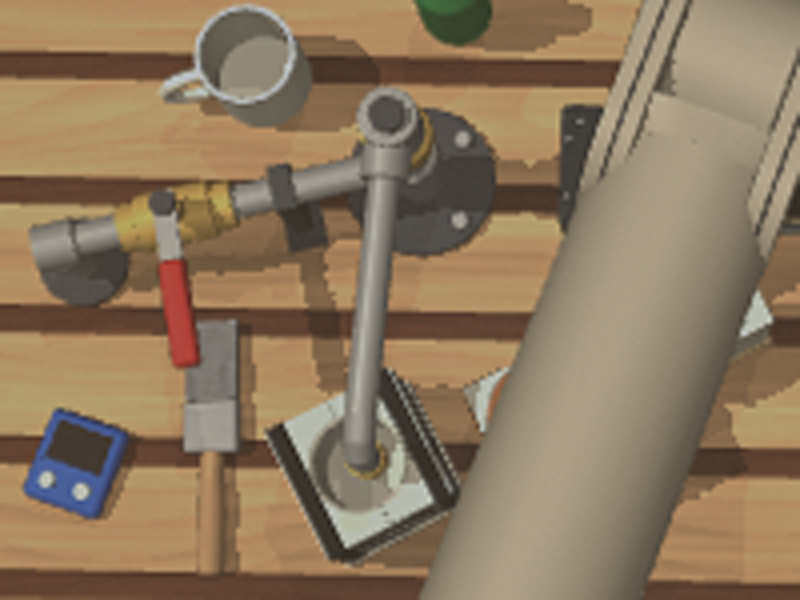

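The spout now stands over the strapped mould, with the brass nozzle at crop (367,461) and the hole at (360,463). I'll check this in metric terms and plan the lever approach.

Run:
```python
from m import *
a=P(381,190,.226);b=P(358,440,.226);pv=P(387,112,.242)
print(a,b,'line ang',np.degrees(np.arctan2(*(b-a)[1::-1])),'from pivot',np.degrees(np.arctan2(*(b-pv)[1::-1])))
print('nozzle',P(366,461,.155),'hole',P(360,463,.125),'outlet by pivot dir',pv[:2]+.225*(b-pv)[:2]/np.linalg.norm((b-pv)[:2]))
st=P(162,203,.143)[:2];le=P(184,363,.142)[:2]; v=le-st; print('stem',st,'end',le,np.hypot(*v),np.degrees(np.arctan2(*v[::-1])), 'pipe dir',np.degrees(np.arctan2(*(st-pv[:2])[::-1])))
print(r.read_state()['ee_pos'])
```

```text
[0.56115864 0.02688496 0.226     ] [0.39390557 0.0351276  0.226     ] line ang 177.17860724618413 from pivot 176.8193770041023
nozzle [0.38496918 0.03829073 0.155     ] hole [0.38546888 0.04623452 0.125     ] outlet by pivot dir [0.38650901 0.03553862]
stem [0.56458264 0.1918653 ] end [0.45147324 0.16998139] 0.11520694956836834 -169.0499538748147 pipe dir 105.42574208718855
[ 0.54413992 -0.19074076  0.26086471]
```

The outlet is about 8–10 mm short of the hole centre. That is inside tolerance, but I'll nudge it slightly further.

```bash
python3 -m pendant '0 .5 -.3 0 0 0;0 .5 -.3 0 0 0;0 .5 -.3 0 0 0;.4 .5 -.3 0 0 0;.4 .5 -.3 0 0 0;.4 .65 -.3 0 0 0;.4 .75 -.3 0 0 0;.4 .78 -.3 0 0 0';python3 -c "
from h import *
print(totool([.469,.016,.1616]))"
```

```text
time: 9.65
ee_pos: [0.4686, 0.009, 0.1618]
eef_rot: [-0.001, 0.707, 0.002, 0.707]
ft_force: [-0.1, -0.9, -0.5]
width: 0.0005
[0.00094178 0.02809195 0.00183664]
```

```bash
python3 -m pendant '0 .01 0 0 0 0;0 .02 0 0 0 0;0 .025 0 0 0 0;0 .025 0 0 0 0;0 -.15 0 0 0 0;0 -.25 0 0 0 0;-.3 -.25 0 0 0 0;-.55 -.25 0 0 0 0'; python3 -m pendant '-.2 0 0 .2 0 0;-.2 0 0 .5 0 0;-.2 .2 0 .5 0 0;-.2 .5 0 .5 0 0;-.2 .7 0 .5 0 0;-.2 .7 0 .5 0 0;-.2 .7 0 .5 0 0;-.2 .7 0 .5 0 0';  python3 - <<'E'
from arc import *
s=r.read_state(); print(s['joint_positions'],totool([.47,.105,.33]),np.degrees(R.from_quat(s['eef_rot']).as_rotvec()))
print(R.from_quat(s['eef_rot']).as_matrix().round(2))
E
```

```text
time: 10.45
ee_pos: [0.468, -0.0592, 0.2622]
eef_rot: [0.001, 0.708, -0.001, 0.706]
ft_force: [1.5, -0.1, 1.0]
width: 0.0005
time: 11.25
ee_pos: [0.4694, 0.1175, 0.3114]
eef_rot: [0.259, 0.658, -0.259, 0.658]
ft_force: [0.5, -0.2, -0.1]
width: 0.0001
[-0.49518179 -0.02551056  0.15224947  1.62636162  0.0042389   1.54097888
  0.47850018] [-0.07432399 -0.03503644  0.03574563] [ 33.54100594  85.39249091 -33.59856748]
[[-0.    0.68  0.73]
 [-0.    0.73 -0.68]
 [-1.   -0.    0.  ]]
```

```bash
python3 -m pendant '0 0 0 .1 0 0;0 0 0 .2 0 0;0 0 0 .3 0 0;0 0 0 .4 0 0;0 0 0 .5 0 0;.3 0 0 .545 0 0;.45 0 0 .545 0 0;.45 0 0 .545 0 0';  python3 - <<'E'
from ang import *
s=r.read_state(); print(s['joint_positions'],totool([.475,.117,.093]))
print(R.from_quat(s['eef_rot']).as_matrix().round(2))
p,d=snap('scene','s7'); pipe(d,hi=.19)
p2,d2=snap('top','t7')
cv2.imwrite('pics/c7.png',cv2.resize(np.hstack([p[120:300,300:500],p2[180:360,160:360]]),None,fx=2,fy=2.5,interpolation=cv2.INTER_CUBIC))
E
```

```text
time: 12.05
ee_pos: [0.4671, 0.1147, 0.1947]
eef_rot: [-0.498, -0.501, 0.502, -0.499]
ft_force: [-0.5, -0.8, 0.2]
width: 0.0004
[-4.77669457e-01  1.44792557e-02  1.43287081e-01  1.82889635e+00
 -1.61592853e-03  1.30537606e+00 -3.33515624e-01] [ 0.40647626  0.03440495 -0.0104171 ]
[[-0.01  1.    0.  ]
 [-0.    0.   -1.  ]
 [-1.   -0.01  0.  ]]
n 375 median ang 175.60866961729832 by radius [(0.05, 175.8), (0.07, 175.6), (0.09, 175.7), (0.105, 175.9)] target 174.33213863713962
```

View pics/c7.png

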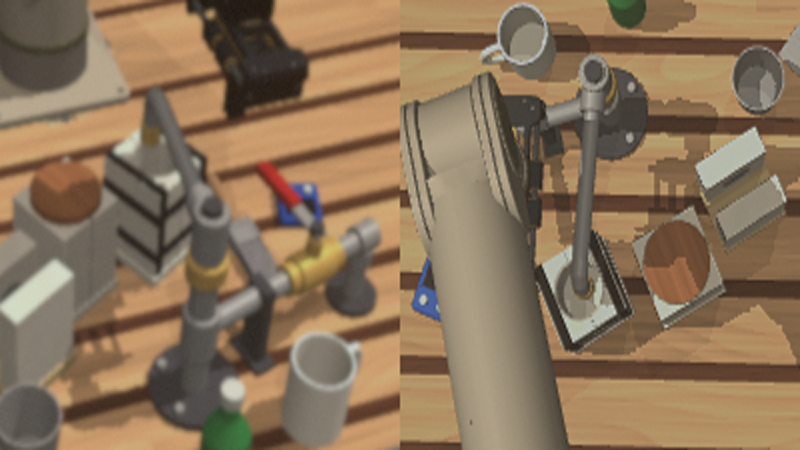

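The nozzle at right-crop (583,290) now sits centred in the hole at about (580,292). The fingers are above the gap between spout and lever. I'll descend beside the lever's rear side and work out the arc.

```bash
python3 -m pendant '.15 .03 0 0 0 0;.3 .03 0 0 0 0;.4 .03 0 0 0 0;.4 .03 0 0 0 0;.4 .03 0 0 0 0'
python3 - <<'E'
from ang import *
st=np.array([.5646,.1919]); s=r.read_state()['ee_pos']
for th in list(range(195,105,-9))+[105,102]:
    a=np.radians(th); u=np.array([np.cos(a),np.sin(a)]); t=np.array([np.sin(a),-np.cos(a)])
    q=st+.09*u-t*(.010+.0095); dd=(q-s[:2])/.25; print(th,q.round(3),'y z',dd[0].round(2),-dd[1].round(2))
p,d=snap('scene','s8')
K,Rm,tt=cal('scene'); vv,uu=np.mgrid[100:260,330:450]
W=(np.stack([uu,vv,0*uu+1],-1).reshape(-1,3)@np.linalg.inv(K).T*d[100:260,330:450].reshape(-1,1)-tt)@Rm
m=np.hypot(*(W-s)[:,:2].T)<.02; q=W[m&(W[:,2]>.05)]; print('tip',q[np.argsort(q[:,2])[:6]].round(3))
E
```

```text
time: 12.65
ee_pos: [0.4786, 0.1177, 0.1017]
eef_rot: [0.5, 0.5, -0.499, 0.501]
ft_force: [0.4, -0.2, 0.1]
width: 0.0005
195 [0.483 0.15 ] y z 0.02 -0.13
186 [0.477 0.163] y z -0.01 -0.18
177 [0.474 0.177] y z -0.02 -0.24
168 [0.473 0.192] y z -0.02 -0.3
159 [0.474 0.206] y z -0.02 -0.35
150 [0.477 0.22 ] y z -0.01 -0.41
141 [0.482 0.233] y z 0.02 -0.46
132 [0.49  0.246] y z 0.05 -0.51
123 [0.499 0.257] y z 0.08 -0.56
114 [0.51  0.266] y z 0.13 -0.59
105 [0.522 0.274] y z 0.18 -0.62
102 [0.527 0.276] y z 0.19 -0.63
tip [[0.471 0.111 0.13 ]
 [0.485 0.116 0.13 ]
 [0.47  0.109 0.13 ]
 [0.484 0.108 0.13 ]
 [0.485 0.125 0.131]
 [0.478 0.111 0.132]]
```

```bash
python3 -m pendant '.03 0 0 0 0 0;.03 0 0 0 0 0'
python3 - <<'E'
from ang import *
s=r.read_state()['ee_pos']; p,d=snap('scene','s9')
K,Rm,tt=cal('scene'); vv,uu=np.mgrid[100:260,330:450]
W=(np.stack([uu,vv,0*uu+1],-1).reshape(-1,3)@np.linalg.inv(K).T*d[100:260,330:450].reshape(-1,1)-tt)@Rm
m=np.hypot(*(W-s)[:,:2].T)<.02; q=W[m&(W[:,2]>.05)]; print(s,'tip',q[np.argsort(q[:,2])[:4]].round(3))
E
```

```text
time: 12.9
ee_pos: [0.4773, 0.1176, 0.0922]
eef_rot: [0.5, 0.501, -0.499, 0.501]
ft_force: [-1.1, -0.3, -0.9]
width: 0.0005
[0.47728085 0.11763517 0.09215974] tip [[0.482 0.124 0.119]
 [0.484 0.118 0.122]
 [0.485 0.12  0.122]
 [0.485 0.111 0.124]]
```

```bash
python3 -m pendant '0 .02 -.10 0 0 0;0 .01 -.14 0 0 0;0 0 -.18 0 0 0;0 -.01 -.22 0 0 0;0 -.02 -.26 0 0 0;0 -.02 -.30 0 0 0;0 -.02 -.34 0 0 0;0 -.01 -.38 0 0 0'
python3 - <<'E'
from ang import *
st=np.array([.5646,.1919]); s=r.read_state()['ee_pos']
for th in (150,141,132,123,114,105,102):
    a=np.radians(th); u=np.array([np.cos(a),np.sin(a)]); t=np.array([np.sin(a),-np.cos(a)])
    q=st+.09*u-t*(.010+.0095); dd=(q-s[:2])/.25; print(th,q.round(3),'y z',dd[0].round(2),-dd[1].round(2))
p,d=snap('scene','s10'); pipe(d,hi=.19)
cv2.imwrite('pics/c10.png',cv2.resize(p[120:300,300:500],None,fx=4,fy=3.3,interpolation=cv2.INTER_CUBIC))
E
```

```text
time: 13.75
ee_pos: [0.4736, 0.2118, 0.0915]
eef_rot: [0.499, 0.5, -0.5, 0.501]
ft_force: [-0.1, -5.6, 0.1]
width: 0.0007
150 [0.477 0.22 ] y z 0.01 -0.03
141 [0.482 0.233] y z 0.03 -0.09
132 [0.49  0.246] y z 0.06 -0.14
123 [0.499 0.257] y z 0.1 -0.18
114 [0.51  0.266] y z 0.15 -0.22
105 [0.522 0.274] y z 0.2 -0.25
102 [0.527 0.276] y z 0.21 -0.26
n 354 median ang 176.2479755884466 by radius [(0.05, 173.2), (0.07, 175.8), (0.09, 175.6), (0.105, 175.7)] target 174.33213863713962
```

View pics/c10.png

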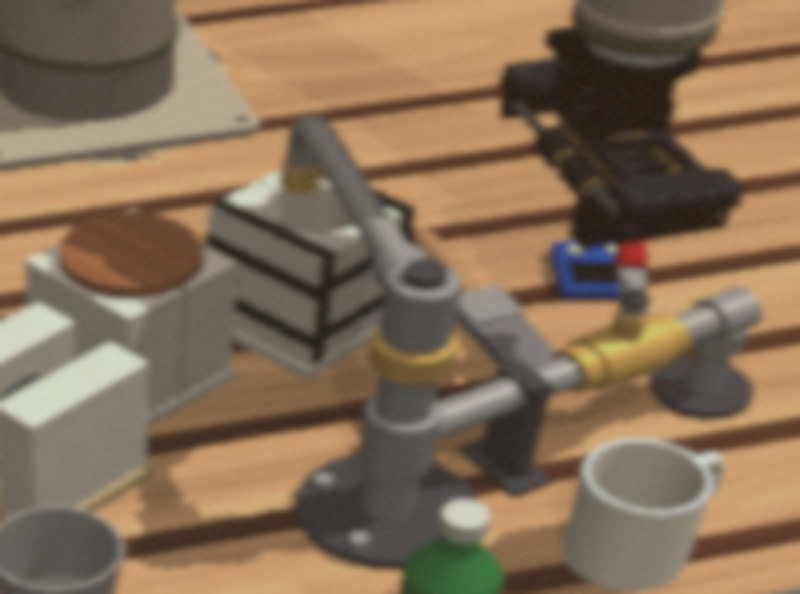

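The lever at crop (632,260) has swung most of the way and the spout is unmoved with its nozzle over the hole. I'll continue to the stop.

```bash
python3 -m pendant '0 .01 -.05 0 0 0;0 .03 -.09 0 0 0;0 .06 -.14 0 0 0;0 .09 -.18 0 0 0;0 .12 -.20 0 0 0;0 .15 -.22 0 0 0;0 .17 -.24 0 0 0;0 .19 -.25 0 0 0'; python3 -m pendant '0 .01 0 0 0 0;0 .02 0 0 0 0;0 .02 0 0 0 0'
python3 - <<'E'
from ang import *
snap('scene','s11')
E
```

```text
time: 14.6
ee_pos: [0.5217, 0.2752, 0.0915]
eef_rot: [0.499, 0.501, -0.5, 0.501]
ft_force: [-3.0, -3.9, 0.0]
width: 0.0
time: 14.9
ee_pos: [0.5238, 0.2758, 0.0912]
eef_rot: [0.498, 0.502, -0.5, 0.5]
ft_force: [-13.5, -3.0, 3.9]
width: 0.0006
```

The force rose to 13.5 N, well above the 4 N friction, so the lever should be at its stop. I'll back off, lift and check.

```bash
python3 -m pendant '0 -.1 0 0 0 0;0 -.25 0 0 0 0;0 -.25 0 0 0 0;-.4 -.25 0 0 0 0;-.6 -.25 0 0 0 0;-.6 -.5 -.4 0 0 0;-.6 -.7 -.8 0 0 0;-.6 -.7 -.8 0 0 0'; python3 -m pendant '0 0 -.5 0 0 0;0 0 -.5 0 0 0;0 0 -.5 0 0 0;0 0 -.5 0 0 0'
python3 - <<'E'
from m import *
p,d=snap('top','t12')
cv2.imwrite('pics/c12.png',cv2.resize(p[180:330,160:360],None,fx=4,fy=4,interpolation=cv2.INTER_CUBIC))
E
```

```text
time: 15.75
ee_pos: [0.392, 0.4025, 0.2296]
eef_rot: [0.501, 0.501, -0.498, 0.5]
ft_force: [1.1, 1.0, -0.5]
width: 0.0004
time: 16.15
ee_pos: [0.3898, 0.5296, 0.2267]
eef_rot: [0.498, 0.503, -0.498, 0.501]
ft_force: [-0.6, -0.6, -0.7]
width: 0.0005
```

View pics/c12.png

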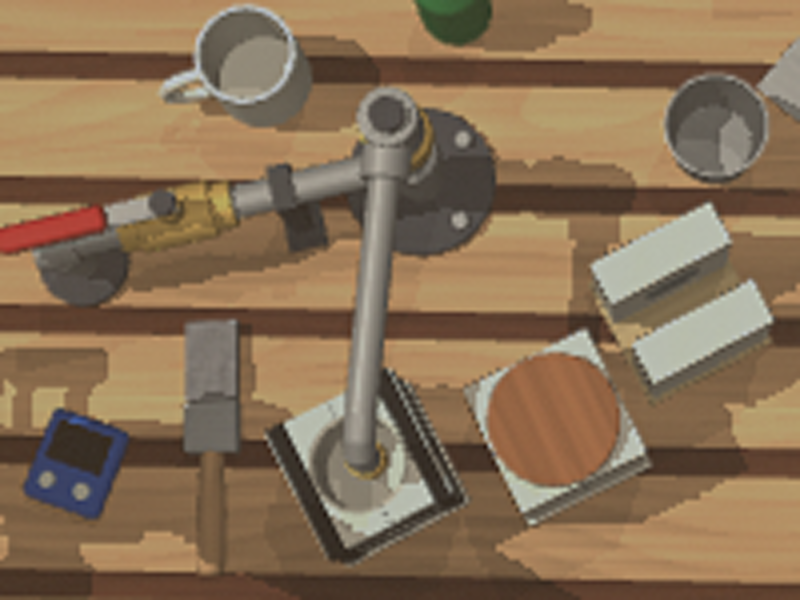

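Top view: the lever lies along the pipe, from (165,205) to (0,238), and the nozzle is at (367,462) inside the hole. The moulds, scraper, timer, mug and tin look unmoved. Last, a metric check.

Run:
```python
from m import *
K,Rm,t=cal('top'); pv=np.array([.6112,.0231])
for n in('t6','t12'):
    d=np.load(f'pics/{n}.npy'); vv,uu=np.mgrid[200:310,230:290]
    W=(np.stack([uu,vv,0*uu+1],-1).reshape(-1,3)@np.linalg.inv(K).T*d[200:310,230:290].reshape(-1,1)-t)@Rm
    rel=W[:,:2]-pv; a=np.hypot(*rel.T); m=(W[:,2]>.213)&(W[:,2]<.235)&(a>.05)&(a<.2)&(rel[:,0]<-.03)
    q=W[m]; k=np.polyfit(q[:,0],q[:,1],1); ya=np.polyval(k,.3865); print(n,m.sum(),k,'outlet y by line',ya,'pivot y',np.polyval(k,pv[0]))
# hole: rim from depth (top surface z>.118) 
d=np.load('pics/top0.npy'); vv,uu=np.mgrid[270:325,222:280]
W=(np.stack([uu,vv,0*uu+1],-1).reshape(-1,3)@np.linalg.inv(K).T*d[270:325,222:280].reshape(-1,1)-t)@Rm
q=W[(W[:,2]>.119)&(W[:,2]<.135)]; print('mould top centre',cv2.minAreaRect(q[:,:2].astype(np.float32)))
p0=cv2.imread('pics/top0.png');p=cv2.imread('pics/t12.png')
df=cv2.absdiff(p0,p)[:,:,:].max(2); print('lever',[P(*x,.142).round(3) for x in((162,203),(4,238))])
a,b=P(162,203,.142),P(4,238,.142); v=(b-a)[:2]; print('lever ang',np.degrees(np.arctan2(v[1],v[0])),'pipe', [np.degrees(np.arctan2(*(x-P(387,112,.242))[1::-1])) for x in (a,)])
e1=P(240,197,.097);e2=P(360,172,.097); print('pipe dir2',np.degrees(np.arctan2(*(e1-e2)[1::-1])))
```

```text
t6 459 [-0.05605457  0.05790671] outlet y by line 0.03624161520405808 pivot y 0.023646153818658797
t12 455 [-0.05793749  0.05884043] outlet y by line 0.036447584916689826 pivot y 0.02342903005310986
mould top centre ((0.3978358805179596, 0.025199003517627716), (0.10085742175579071, 0.14851009845733643), 28.734094619750977)
lever [array([0.565, 0.192, 0.142]), array([0.538, 0.302, 0.142])]
lever ang 103.89345252236905 pipe [np.float64(105.34895021351667)]
pipe dir2 103.13846869375917
```

The outlet is about 7–10 mm from the hole centre (limit 20 mm). The lever points at 104°, against 103–105° for the pipe. Handing in.

```bash
python3 -c "
from bench import close_job
print(close_job())"
```

```text
the job is handed in; nothing more can be done
None
```

The spout now stands over the strapped mould's pour hole and the valve lever is fully open. I handed the job in at about 16 s of the 69 s allowed. I pushed the spout round from its rear side with the shut fingers, then the red lever to its stop, where the force rose to about 13.5 N, and withdrew the arm clear.

**Last checks, from the top camera:**
- **Spout:** the outlet is about 7–10 mm from the hole centre, against a limit of 20 mm.
- **Valve:** the lever points at about 104°, and the pipe direction measured 103–105°.
- **Bench:** the moulds, mug, tin, scraper and timer look unmoved in the picture. I did not measure them, and the last crop did not show the mallet or brush.

**What went wrong or disagreed:**
- **First sweep:** it passed over the pipe without touching it. Camera depth put the fingertip about 25 mm higher than the reported TCP, so I lowered it for the second sweep.
- **Centring nudge:** I tried to move the spout closer to the hole centre and judged from a picture that it had worked. The final depth fit shows it barely moved, so the offset stayed at 7–10 mm.

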